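# Shut the hood of the insulation test box and hold its key turned to test

## Task

The power strip is already lying in the insulation test box: shut the clear hood fully, then take the red-headed key out of the key stand, push it all the way home in the key switch on the deck of the box, working it gently past the sticky lock pins (with a little wiggle if it needs one, never ramming it), and turn it a quarter turn clockwise to the red mark. The switch springs back when let go, so finish with the key still in the gripper and held turned. Keep the hood shut, and leave the yellow-headed key and the other things on the bench where they are.

Things in the scene. Friction and masses are not known exactly. Their poses are not given: they have to be found in the camera images.
- hood (a joint): Angle of the clear plastic hood of the grey test box. 0 = shut, its lip lying on the deck; positive = lifted open about a hinge along the back edge of the deck; starts 0.6 to 1.0 rad open. The stiff hinge stays where it is left; pushing down on the lip with about 2 to 6 N moves it.
- hood_lip (a point): Centre of the top of the black grip pad (21 mm deep, 110 mm wide, 8 mm thick) on the hood's front lip; moves with the hood. y along the hinge, z out of the pad's upper side, x to the back when shut. The hinge axis lies 98.5 mm along +x and 8 mm along -z from it. The hood's front wall, 50 mm high, rises 10 mm behind it; shut, the hood's top is 97 mm above the bench.
- key_switch (a joint): Angle of the lock cylinder of the key switch: 0 = off, as at the start; positive = clockwise seen from above; hard stop at 1.571 rad, keyway then pointing to the red mark. A spring turns it back to 0 when let go: about 0.02 N m at the start, 0.08 N m at the stop. The key has about 0.1 rad of free play in it.
- switch_face (a point): Centre of the flat top face of the steel lock cylinder (33 mm across, 53 mm above the bench), front right on the deck; z up; turns with the cylinder. The keyway is a slot 15.5 mm long along this frame's y and 6.5 mm wide along x, with a 45-degree lead-in 3 mm wide all round. At the start y lies along the front-to-back line of the box. Key fits either way round (half turn).
- key_red: The key to use: red plastic head, steel blade, 45 g. Origin: centre of the underside of its round collar (30 mm across, 4 mm thick); z up, blade down. Head 10 mm thick (x), 30 mm wide (y), 8 to 38 mm above the origin. Blade 5 mm thick (x), 14 mm wide (y), 26 mm long, notched alike on both edges. At the start it stands in the stand, collar on its top; home, the collar lies on the cylinder's face.
- key_yellow: The same key with a yellow head, for another box: leave it in the stand.
- key_stand: Fixed wooden block, 52 mm (x) by 150 mm (y) by 40 mm high, origin at the centre of its underside; one key stands in each of its two slots (32 mm deep), 40 mm either side of the middle along y, the heads in line along y. Which slot holds the red key varies.
- stapler: Red stapler, 124 mm long, bystander.
- tin_small: Small tin with a teal label, 58 mm across, 72 mm high, bystander.
- label_roll: White roll of labels, 68 mm across, 41 mm high, bystander.
- glue_tube: Blue glue tube, 146 mm long, bystander.
- calculator: Grey desk calculator, 135 x 82 mm, bystander.
- tape_electrical: Black roll of tape, 58 mm across, bystander.
- screwdriver: Green screwdriver, 173 mm long, bystander.
- pen_blue: Blue and white pen, 135 mm long, bystander.
- test_box: The fixed grey test box, 200 mm deep (x) by 270 mm wide (y), deck 46 mm high; origin at the centre of its underside. On its deck: the hood at the back, the key switch front right, two pilot lamps (12 mm high) and two terminals (19 mm high) front left.
- hood_hinge (a point): Point on the hood's hinge axis, middle of the back edge of the box, 47 mm above the bench; fixed to the box, same axes as test_box.
- keyway_end (a point): Bottom of the straight keyway, 30 mm below the cylinder's face. Sprung pins in gummy grease, at 9 and 18 mm depth, press on both edges of the blade: they hold the key back with the collar about 17 mm (some 10 N) and again 8 mm above the face (15 to 20 N when pushed at 20 mm/s, more when faster), then click into its notches. Backing off a little and rocking by up to 0.1 rad does no harm.

How it is judged:
By the outcome, as a careful person would: the job done as asked, in the order asked, and still so for the second after the job is handed in, while the arm keeps its last pose, push and grip.
It also fails if it takes over 59 s, if anything falls off the work surface, if the arm or the gripper's body presses on something with over 40 N, if the wrist force passes 120 N, or if a joint passes its speed limit or range.

## Robot

A 6-joint arm with a two-finger parallel gripper is mounted at the origin on a cart in front of the work surface, level with it; the furniture and walls round the work are solid. World frame = base frame: x ahead of the robot, y to its left, z up, the work surface at z = 0. Lengths are in m, angles in rad, forces in N, time in s.
With the tool pointing down it reaches from about 0.35 to 0.975 m from the base axis. Payload 4.9 kg.
Tool frame: the origin (TCP) lies at the very end of the fingers, on their centre line; the grasp point (between the pads) lies 19 mm behind it (ctrl.grasp_offset is the distance from the TCP to the grasp point, in m); z points along the fingers, y is the line along which they close (so a half turn about z gives the same grasp; the last joint's range is limited). The gripper opens to 85 mm and grips with 20 to 120 N. Pads are 22 mm wide; open, the fingers measure 114 mm over their backs; the gripper's body (76 mm by 85 mm) begins 54 mm behind the grasp point. The pads swing forward as they close: fully open they stand 13 mm farther back than shut.
Start: joints at [-1.235, 0.053, 1.613, -0, 1.476, -0.119], TCP at [0.275, -0.561, 0.231] pointing down, gripper open.
Joint ranges: [-3.01, 3.01], [-1.01, 2.22], [0.06, 2.58], [-1.02, 4.17], [0.09, 2.62], [-3.14, 3.14]. Speed limits (rad/s): [2.57, 2.57, 3.14, 3.14, 3.14, 3.14].

## Interface

Orientations are given as a rotation vector (axis times angle).
In Python, from station import ctrl, optics gives the robot as it stands.
- The arm moves only by the shell command python3 -m handwheel 'ROWS' [OPENING] [FORCE]. ROWS is JSON, a list of rows, each an object of numbers: "tx", "ty", "tz": the shift along the tool's x, y, z in mm; "roll": the turn about the tool's z in rad. A call has 1 to 12 rows; each row shifts and turns the commanded pose from where the row before left it, along the tool's axes as they then stand; what a row does not reach is not made up. A row lasts 1/12 s, in which the tool goes at most 41.7 mm and 7.16 degrees, less where a joint would pass 70% of its speed; a pose out of reach is approached as far as the arm can. A call with a gripper value outside its range is refused whole. OPENING is the finger opening in mm, from 0 to 85.4, set as the call begins (- or left out, the last holds). The fingers move at their own pace and stop on an object; FORCE is the grip in N (left out, the last holds). Time passes only in rows, so rows that do not move let the fingers close. It gives the time, the measured TCP pose, the force, the opening and the grip force at its end, in the units of the state.
- ctrl.get_obs(): the state, without advancing time (a new reading comes with each control period).
- optics.get_image(name): name is "scene" or "side" or "wrist"; returns (picture, depth): 400x640x3 uint8, red, green, blue; 400x640 float32, m along the optical axis (not along the pixel's ray), 0 where there is no reading.
- optics.camera_params(name): a dict with "mtx" (3x3 intrinsics, pixels), "extrinsics" (4x4, takes a point from camera to world coordinates); the wrist camera has in their place "tool_from_camera" (4x4, takes a point from camera to tool coordinates, whose origin is the TCP and whose axes are the flange's). Camera axes: x right, y down, z forward; pixel columns grow to the right and rows downward; lengths in m; the calibration is good to about 2 mm. A picture is of the moment at which its call begins: read the wrist's pose just before it. camera_params takes no time and is no camera call.
- ctrl.finish_job(): hands the job in; it is judged then, once.
The state is a dict: "t": time; "q": joint angles; "dq": joint speeds; "effort": joint torques, N m; "tool_pos": TCP position; "tool_rot": TCP orientation; "contact_force": force on the tool from outside, world axes, zero at the start; "wrist_torque": the same for the moment, N m; "opening": finger opening in m; "grip_force": force on a finger pad.
Only numpy, scipy, OpenCV 4.12 (cv2) and the standard library are available. Lean on these libraries where they do the work, as an engineer would, in place of code of your own. Each camera call takes 0.05 s, during which the arm holds its last target. There are 200 camera calls.

## Working session

There is one attempt and no reset: what is moved stays moved. The work goes in short steps, Python scripts to look and compute and a shell command to move; the robot and the scene stay as the last step left them, time stands still between calls to the robot, and variables do not carry over. Pictures are saved under pics/ and viewed, at most 10 in all, crops included, and the job is handed in when it is done.

```bash
ls; mkdir -p pics; cat > h.py <<'E'
import numpy as np, cv2
from scipy.spatial.transform import Rotation as R
from station import ctrl, optics
def shot(name, fn=None):
    o=ctrl.get_obs(); im,d=optics.get_image(name); p=optics.camera_params(name)
    if 'extrinsics' in p: T=np.array(p['extrinsics'])
    else:
        W=np.eye(4); W[:3,:3]=R.from_rotvec(o['tool_rot']).as_matrix(); W[:3,3]=o['tool_pos']; T=W@np.array(p['tool_from_camera'])
    K=np.array(p['mtx'])
    if fn: cv2.imwrite('pics/'+fn, im[:,:,::-1])
    v,u=np.mgrid[0:400,0:640]
    c=np.stack([(u-K[0,2])/K[0,0]*d,(v-K[1,2])/K[1,1]*d,d,np.ones_like(d)],-1)
    return im,d,(c@T.T)[...,:3],T,K
E
python3 - <<'E'
from h import *
for n in ('scene','side'):
    im,d,P,T,K=shot(n,n+'0.png'); np.savez('/tmp/'+n,im=im,d=d,P=P,T=T,K=K); print(T.round(3).tolist(),K[0,0])
o=ctrl.get_obs(); print(o)
E
```

```text
pics
[[-0.804, -0.244, 0.542, -0.223], [-0.594, 0.363, -0.718, 0.941], [-0.022, -0.899, -0.437, 0.682], [0.0, 0.0, 0.0, 1.0]] 412.3481733163534
[[0.99, -0.097, 0.099, 0.402], [-0.138, -0.737, 0.661, -0.877], [0.009, -0.669, -0.744, 1.0], [0.0, 0.0, 0.0, 1.0]] 379.276281468625
{'t': 0.1, 'q': array([-1.23502485e+00,  5.33122599e-02,  1.61414940e+00,  1.46341970e-05,
        1.47596480e+00, -1.19015163e-01]), 'dq': array([ 0.00067461,  0.00025522, -0.00184154,  0.00053163,  0.0013653 ,
       -0.00033285]), 'effort': array([-2.69697175e-04, -3.94908035e+01, -3.71361887e+01, -2.25852345e-04,
        3.90049769e-03, -8.69150767e-06]), 'tool_pos': array([ 0.27435712, -0.56095075,  0.23017702]), 'tool_rot': array([-3.05894257e+00, -7.07823123e-01,  2.88660971e-04]), 'contact_force': array([-0.27474678,  0.98919858, -0.33723039]), 'wrist_torque': array([-0.04776022, -0.03001277,  0.0061755 ]), 'grip_force': 0.0, 'opening': 0.08553892317099704}
```

View pics/scene0.png

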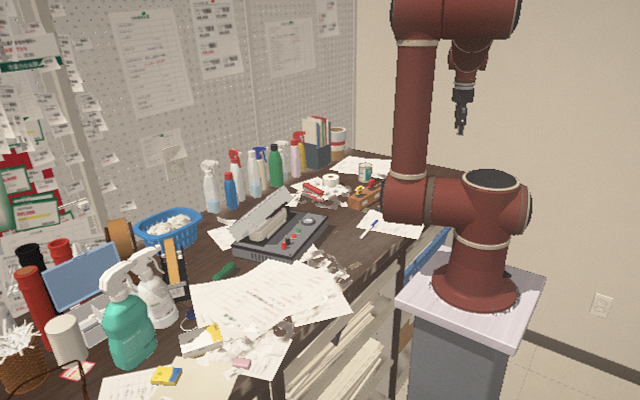

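View pics/side0.png

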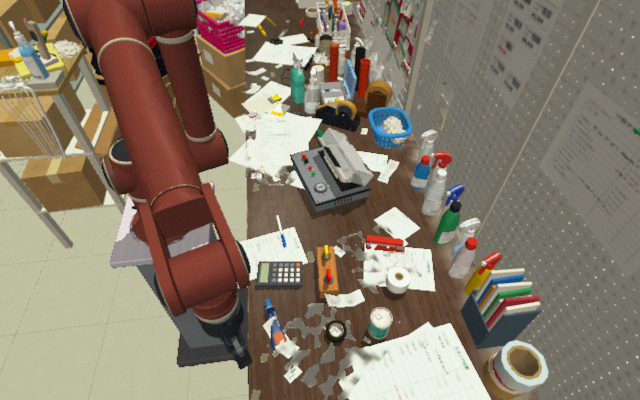

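The side view shows the box around (330,170) with the switch near (320,187). The stand is at (327,270), the yellow key at (327,253) and the red key at (328,276). I'll measure these next.

```bash
python3 - <<'E'
from h import *
for n in ('side','scene'):
    f=np.load('/tmp/%s.npz'%n); im,P=f['im'],f['P']; z=P[...,2]
    hsv=cv2.cvtColor(im,cv2.COLOR_RGB2HSV)
    def fit(m,t):
        q=P[m]; 
        if len(q)<8: print(n,t,len(q)); return
        r=cv2.minAreaRect(q[:,:2].astype(np.float32)*1000); print(n,t,len(q),'med',np.median(q,0).round(4),'rect',np.round(r[0],1),np.round(r[1],1),round(r[2],1),'zmax',np.percentile(q[:,2],98).round(3))
    reg=np.zeros(z.shape,bool)
    if n=='side': reg[125:215,280:380]=1
    else: reg[180:265,220:335]=1
    fit(reg&(abs(z-.046)<.004)&(hsv[...,1]<60),'deck')
    lab=reg&(z>.0505)&(z<.058)&(hsv[...,1]<60); fit(lab,'face?')
    reg2=np.zeros(z.shape,bool)
    if n=='side': reg2[240:300,312:345]=1
    else: reg2[175:215,335:395]=1
    H,S=hsv[...,0],hsv[...,1]
    fit(reg2&(abs(z-.04)<.006)&(S>90)&(H>8)&(H<20),'standtop')
    fit(reg2&(z>.05)&(z<.1)&((H<6)|(H>174))&(S>120),'red')
    fit(reg2&(z>.05)&(z<.1)&(H>20)&(H<33)&(S>120),'yellow')
    c=im[120:300,280:400] if n=='side' else im[170:270,220:400]
    cv2.imwrite('pics/c_%s.png'%n,cv2.resize(c,None,fx=4 if n!='side' else 3.3,fy=4 if n!='side' else 3.3,interpolation=cv2.INTER_CUBIC)[:,:,::-1])
f=np.load('/tmp/side.npz');P=f['P']
for (u,v) in [(320,187),(318,186),(322,188),(300,165),(310,195),(345,200),(365,190),(330,135),(345,155),(327,253),(328,276),(345,280),(400,280),(385,243)]: print(u,v,P[v,u].round(3))
E
```

```text
side deck 1680 med [0.5425 0.074  0.0464] rect [570.6 111.8] [201.5 279. ] 14.3 zmax 0.05
side face? 215 med [0.5507 0.0464 0.0527] rect [546.8  90.3] [180.7 263.1] 28.9 zmax 0.058
side standtop 614 med [ 0.5066 -0.2946  0.04  ] rect [ 509.8 -288.5] [152.  52.] 86.1 zmax 0.044
side red 46 med [ 0.5059 -0.3386  0.0758] rect [ 505.8 -331.2] [27.5  8.5] 88.3 zmax 0.08
side yellow 45 med [ 0.5118 -0.26    0.0765] rect [ 513.3 -249.8] [29.2  9.2] 81.8 zmax 0.079
scene deck 1823 med [0.5427 0.132  0.0445] rect [676.4  34.8] [327.3 596.6] 53.0 zmax 0.049
scene face? 235 med [0.5863 0.1051 0.0538] rect [714.7  37.1] [260.3 523.8] 54.8 zmax 0.058
scene standtop 182 med [ 0.5016 -0.2774  0.0378] rect [ 508.6 -286.8] [157.7  54. ] 85.1 zmax 0.041
scene red 39 med [ 0.5039 -0.3214  0.063 ] rect [ 505.7 -323.6] [29.  13.2] 88.2 zmax 0.077
scene yellow 28 med [ 0.5093 -0.2368  0.0661] rect [ 511.7 -245. ] [ 9.5 27.2] 1.3 zmax 0.076
320 187 [0.533 0.033 0.045]
318 186 [0.526 0.032 0.052]
322 188 [0.538 0.019 0.054]
300 165 [0.475 0.154 0.045]
310 195 [0.495 0.014 0.03 ]
345 200 [ 0.614 -0.018  0.022]
365 190 [ 0.686 -0.     0.043]
330 135 [0.593 0.208 0.13 ]
345 155 [0.626 0.086 0.136]
327 253 [ 0.513 -0.263  0.076]
328 276 [ 0.504 -0.341  0.08 ]
345 280 [ 0.56  -0.316  0.001]
400 280 [ 0.712 -0.356  0.036]
385 243 [ 0.702 -0.224  0.036]
```

View pics/c_side.png

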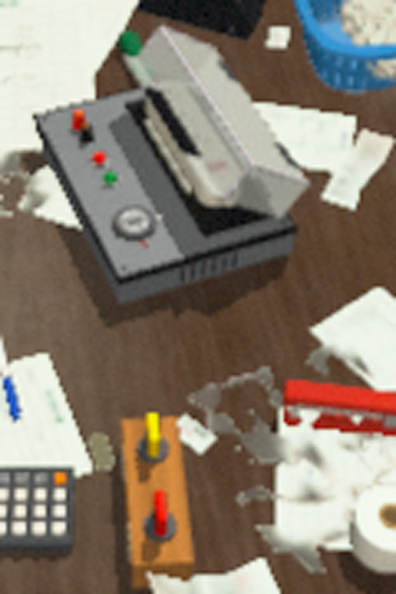

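The crop shows the box with the switch at about (133,222) and its red mark to the right-front of it. The hood is open, its lip at the upper edge. The red key is the near one at (160,515) and the yellow is at (153,440). Next I'll estimate the hood angle in the box frame.

```bash
python3 - <<'E'
from h import *
f=np.load('/tmp/side.npz'); im,P=f['im'],f['P']; z=P[...,2]
# refine yaw from deck points w/ tight band + big component
reg=np.zeros(z.shape,bool); reg[125:215,280:380]=1
m=(reg&(abs(z-.046)<.0025)).astype(np.uint8); n,l,s,c=cv2.connectedComponentsWithStats(m); k=1+np.argmax(s[1:,4])
q=P[l==k]; r=cv2.minAreaRect(q[:,:2].astype(np.float32)*1000); print(r)
c0=np.array([.5706,.1118]); a=np.radians(14.3); B=np.array([[np.cos(a),np.sin(a)],[-np.sin(a),np.cos(a)]])
for n_,rg in (('side',(slice(120,220),slice(280,385))),('scene',(slice(180,265),slice(220,335)))):
    f=np.load('/tmp/%s.npz'%n_); P=f['P'][rg].reshape(-1,3); I=f['im'][rg].reshape(-1,3)
    L=np.c_[(P[:,:2]-c0)@B.T,P[:,2]]*1000
    k=(abs(L[:,0])<130)&(abs(L[:,1])<150)&(L[:,2]>62)&(L[:,2]<220)
    L=L[k];I=I[k]
    print(n_,len(L))
    for zz in range(60,180,10):
        t=L[(L[:,2]>=zz)&(L[:,2]<zz+10)]
        if len(t): print(zz,len(t),'x',np.percentile(t[:,0],[2,50,98]).round(),'y',np.percentile(t[:,1],[2,50,98]).round())
    dk=I.max(1)<45; t=L[dk]; print('dark',len(t)); print(t[np.argsort(-t[:,2])][:25].round().tolist())
E
```

```text
((572.9400634765625, 111.5602798461914), (203.2563018798828, 278.1241760253906), 14.170963287353516)
side 1653
60 87 x [-58.  22.  99.] y [-121.  -42.   99.]
70 72 x [ 20.  38. 110.] y [-122. -109.   71.]
80 64 x [ 41.  99. 123.] y [-122. -118.  107.]
90 141 x [ 35. 110. 121.] y [-122.  -57.  113.]
100 277 x [ 16.  34. 107.] y [-122.  -41.  115.]
110 443 x [ 6. 33. 92.] y [-121.  -20.  114.]
120 287 x [34. 44. 78.] y [-121.  -12.  116.]
130 227 x [42. 50. 66.] y [-121.  -21.  114.]
140 55 x [47. 51. 54.] y [-121.   -6.  112.]
dark 79
[[9.0, -16.0, 121.0], [9.0, 37.0, 120.0], [8.0, 25.0, 120.0], [10.0, -48.0, 120.0], [12.0, -10.0, 119.0], [11.0, -3.0, 119.0], [7.0, 33.0, 119.0], [9.0, 9.0, 119.0], [8.0, -18.0, 119.0], [12.0, -36.0, 119.0], [11.0, 15.0, 118.0], [10.0, 4.0, 118.0], [10.0, -24.0, 118.0], [11.0, 33.0, 118.0], [8.0, -45.0, 118.0], [12.0, 9.0, 118.0], [10.0, 22.0, 118.0], [7.0, 41.0, 117.0], [9.0, 46.0, 117.0], [9.0, -50.0, 117.0], [10.0, -40.0, 117.0], [12.0, -18.0, 117.0], [5.0, -26.0, 117.0], [13.0, 39.0, 117.0], [13.0, 27.0, 117.0]]
scene 1673
60 146 x [-59.  24. 100.] y [-109.   77.  120.]
70 241 x [ 21.  30. 108.] y [-73.  57. 120.]
80 121 x [ 22.  63. 122.] y [-72. 116. 120.]
90 100 x [ 28.  88. 116.] y [-119.  116.  121.]
100 262 x [ 9. 30. 99.] y [-115.   65.  121.]
110 373 x [ 5. 34. 85.] y [-117.   24.  120.]
120 223 x [37. 43. 69.] y [-118.   22.  120.]
130 187 x [44. 49. 56.] y [-117.   22.  121.]
140 20 x [49. 51. 53.] y [-92.  12. 116.]
dark 6
[[8.0, -52.0, 115.0], [6.0, -48.0, 114.0], [10.0, -50.0, 112.0], [36.0, -103.0, 73.0], [32.0, -109.0, 70.0], [35.0, -109.0, 70.0]]
```

```bash
python3 -m handwheel '[{"tx":10,"ty":-8},{"tx":20,"ty":-16},{"tx":26,"ty":-22},{"tx":26,"ty":-22},{"tx":26,"ty":-22},{"tx":26,"ty":-22},{"tx":26,"ty":-22},{"tx":26,"ty":-22},{"tx":26,"ty":-22},{"tx":26,"ty":-22},{"tx":26,"ty":-22},{"tx":26,"ty":-22}]' 0 40
python3 -m handwheel '[{"tx":26,"ty":-22},{"tx":26,"ty":-22},{"tx":26,"ty":-22},{"tx":26,"ty":-22},{"tx":26,"ty":-22},{"tx":26,"ty":-22},{"tx":26,"ty":-22},{"tx":20,"ty":-14},{"tx":10,"ty":-8,"roll":0.1},{"roll":0.1},{},{}]'
python3 - <<'E'
from h import *
im,d,P,T,K=shot('wrist','w1.png'); np.savez('/tmp/w1',im=im,d=d,P=P); print(T.round(3).tolist(),K[0,0])
E
```

```text
[[0.438, -0.85, -0.292, 0.349], [-0.899, -0.415, -0.14, -0.526], [-0.002, 0.324, -0.946, 0.373], [0.0, 0.0, 0.0, 1.0]] 342.28437511243663$[0]: bad value
$[0]: bad value
```

View pics/w1.png

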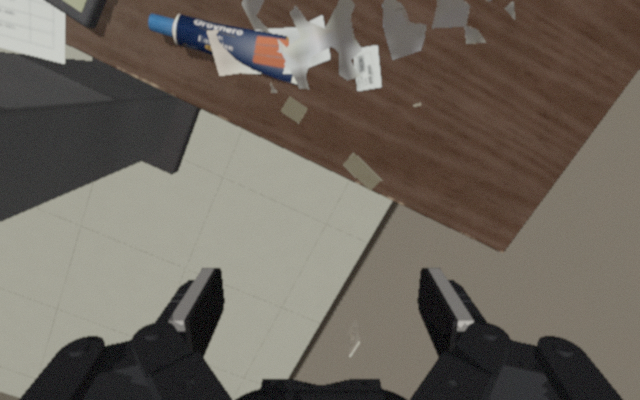

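The moves were refused, so the wrist image only shows the start view: the glue tube and the bench edge. The rows probably need all four keys.

```bash
python3 -m handwheel '[{"tx":10,"ty":-8,"tz":0,"roll":0},{"tx":20,"ty":-16,"tz":0,"roll":0},{"tx":26,"ty":-22,"tz":0,"roll":0},{"tx":26,"ty":-22,"tz":0,"roll":0},{"tx":26,"ty":-22,"tz":0,"roll":0},{"tx":26,"ty":-22,"tz":0,"roll":0},{"tx":26,"ty":-22,"tz":0,"roll":0},{"tx":26,"ty":-22,"tz":0,"roll":0},{"tx":26,"ty":-22,"tz":0,"roll":0},{"tx":26,"ty":-22,"tz":0,"roll":0},{"tx":26,"ty":-22,"tz":0,"roll":0},{"tx":26,"ty":-22,"tz":0,"roll":0}]' 0 40
```

```text
t: 1.15
tool_pos: [0.428, -0.2124, 0.2312]
tool_rot: [-3.06, -0.708, -0.0]
contact_force: [0.1, -0.0, 0.1]
opening: -0.0005
grip_force: 0.0
```

```bash
python3 -m handwheel '[{"tx":26,"ty":-22,"tz":0,"roll":0},{"tx":26,"ty":-22,"tz":0,"roll":0},{"tx":26,"ty":-22,"tz":0,"roll":0},{"tx":26,"ty":-22,"tz":0,"roll":0},{"tx":26,"ty":-22,"tz":0,"roll":0},{"tx":26,"ty":-22,"tz":0,"roll":0},{"tx":26,"ty":-22,"tz":0,"roll":0},{"tx":26,"ty":-22,"tz":0,"roll":0},{"tx":26,"ty":-22,"tz":0,"roll":0},{"tx":26,"ty":-22,"tz":0,"roll":0.1},{"tx":16,"ty":-10,"tz":0,"roll":0.1},{"tx":0,"ty":0,"tz":0,"roll":0}]'
python3 - <<'E'
from h import *
im,d,P,T,K=shot('wrist','w1b.png'); np.savez('/tmp/w1',im=im,d=d,P=P,T=T,K=K)
z=P[...,2]; g=cv2.cvtColor(im,cv2.COLOR_RGB2GRAY)
for v in range(0,400,40): print(v,[tuple((P[v,u]*1000).round().astype(int)) for u in range(40,640,80)])
E
```

```text
t: 2.15
tool_pos: [0.5766, 0.1156, 0.2309]
tool_rot: [-3.115, -0.401, 0.0]
contact_force: [-0.6, -0.1, 0.4]
opening: 0.0
grip_force: 0.0
0 [(np.int64(662), np.int64(410), np.int64(7)), (np.int64(682), np.int64(341), np.int64(0)), (np.int64(701), np.int64(267), np.int64(-1)), (np.int64(720), np.int64(192), np.int64(4)), (np.int64(740), np.int64(118), np.int64(0)), (np.int64(759), np.int64(44), np.int64(0)), (np.int64(778), np.int64(-30), np.int64(0)), (np.int64(797), np.int64(-103), np.int64(3))]
40 [(np.int64(626), np.int64(416), np.int64(0)), (np.int64(646), np.int64(339), np.int64(0)), (np.int64(664), np.int64(232), np.int64(88)), (np.int64(679), np.int64(173), np.int64(87)), (np.int64(706), np.int64(108), np.int64(-1)), (np.int64(726), np.int64(31), np.int64(0)), (np.int64(746), np.int64(-46), np.int64(-1)), (np.int64(765), np.int64(-120), np.int64(4))]
80 [(np.int64(587), np.int64(417), np.int64(-1)), (np.int64(608), np.int64(335), np.int64(2)), (np.int64(637), np.int64(221), np.int64(109)), (np.int64(652), np.int64(165), np.int64(108)), (np.int64(666), np.int64(108), np.int64(10
[... 2063 characters left out ...]
p.int64(324), np.int64(307), np.int64(18)), (np.int64(353), np.int64(210), np.int64(23)), (np.int64(584), np.int64(130), np.int64(281)), (np.int64(591), np.int64(105), np.int64(282)), (np.int64(413), np.int64(-90), np.int64(0)), (np.int64(442), np.int64(-187), np.int64(4)), (np.int64(487), np.int64(-245), np.int64(41))]
360 [(np.int64(-170), np.int64(660), np.int64(-320)), (np.int64(244), np.int64(310), np.int64(4)), (np.int64(579), np.int64(149), np.int64(299)), (np.int64(590), np.int64(128), np.int64(304)), (np.int64(595), np.int64(109), np.int64(304)), (np.int64(596), np.int64(85), np.int64(298)), (np.int64(381), np.int64(-217), np.int64(3)), (np.int64(418), np.int64(-304), np.int64(18))]
```

View pics/w1b.png

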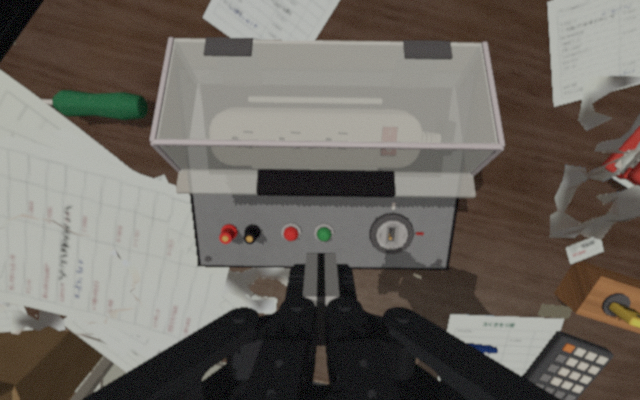

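The wrist view shows the pad spanning (258..394, 171..196), the switch at (392,233) with its slot running front-to-back, and the red mark at (419,233).

```bash
cat >> h.py <<'E'
def ray(u,v,z,T,K):
    r=T[:3,:3]@np.array([(u-K[0,2])/K[0,0],(v-K[1,2])/K[1,1],1]); return T[:3,3]+r*(z-T[2,3])/r[2]
E
python3 - <<'E'
from h import *
f=np.load('/tmp/w1.npz'); im,P,T,K=f['im'],f['P'],f['T'],f['K']
# corners of deck front edge
a=ray(198,266,.046,T,K); b=ray(448,268,.046,T,K); print('front',a.round(4),b.round(4),np.linalg.norm(a-b),'yaw',np.degrees(np.arctan2(-(a-b)[0],(a-b)[1])))
# yaw by pad, pad points
g=im.max(2); m=np.zeros(g.shape,bool); m[168:200,250:402]=1; m&=(g<40)
q=P[m]; q=q[q[:,2]>.09]; r=cv2.minAreaRect(np.argwhere(m)[:,::-1].astype(np.float32)); print('padpx',r, 'pad', np.median(q,0).round(4),len(q), q[:,2].min(),q[:,2].max())
A=np.c_[q[:,:2],np.ones(len(q))]; c=np.linalg.lstsq(A,q[:,2],rcond=None)[0]; print('plane slope',np.hypot(*c[:2]),np.arctan(np.hypot(*c[:2])),'dir',np.degrees(np.arctan2(c[1],c[0])))
# switch
gray=cv2.cvtColor(im,cv2.COLOR_RGB2GRAY)
c=gray[205:262,362:422]; C=cv2.HoughCircles(cv2.resize(c,None,fx=4,fy=4,interpolation=cv2.INTER_CUBIC),cv2.HOUGH_GRADIENT,1,50,param1=100,param2=30,minRadius=40,maxRadius=110); print('circ',C if C is None else [(x/4+362,y/4+205,rr/4) for x,y,rr in C[0][:3]])
for u,v in [(392,233)]: print('switch',ray(u,v,.053,T,K).round(4))
cv2.imwrite('pics/sw.png',cv2.resize(im[205:262,362:432],None,fx=8,fy=8,interpolation=cv2.INTER_CUBIC)[:,:,::-1])
E
```

```text
front [0.4424 0.2167 0.046 ] [ 0.5086 -0.0458  0.046 ] 0.2707089799023419 yaw 14.142958145261469
padpx ((325.5669250488281, 182.978515625), (135.125, 25.187334060668945), 0.6365935802459717) pad [0.5859 0.1133 0.1134] 3337 0.10481845201988765 0.37324034991841026
plane slope 1.5143810023056485 0.9871894424499874 dir 13.982549087953839
circ None
switch [0.5353 0.0284 0.053 ]
```

View pics/sw.png

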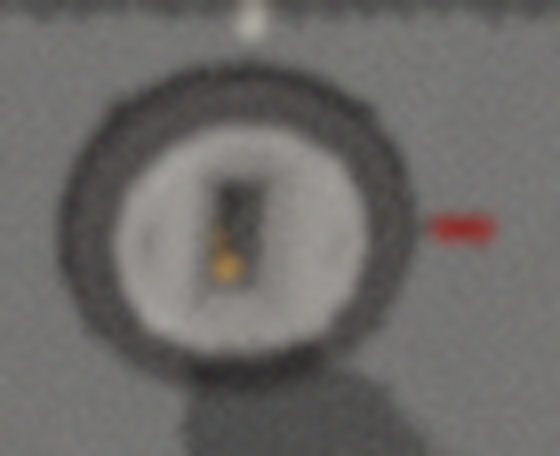

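```bash
python3 -m handwheel '[{"tx":2,"ty":1.5,"tz":14,"roll":0.009},{"tx":2,"ty":1.5,"tz":24,"roll":0},{"tx":2,"ty":1.5,"tz":24,"roll":0},{"tx":0,"ty":0,"tz":24,"roll":0},{"tx":0,"ty":0,"tz":14,"roll":0},{"tx":0,"ty":0,"tz":6,"roll":0},{"tx":-1,"ty":0,"tz":5,"roll":0},{"tx":-4,"ty":0,"tz":5,"roll":0},{"tx":-4,"ty":0,"tz":5,"roll":0},{"tx":-3,"ty":0,"tz":5,"roll":0},{"tx":-3,"ty":0,"tz":5,"roll":0},{"tx":-2,"ty":0,"tz":5,"roll":0}]'
```

```text
t: 3.2
tool_pos: [0.5665, 0.1045, 0.0957]
tool_rot: [3.117, 0.385, 0.0]
contact_force: [-1.2, -1.9, 2.6]
opening: -0.0001
grip_force: 1.5
```

```bash
python3 -m handwheel '[{"tx":-2,"ty":0,"tz":5,"roll":0},{"tx":-2,"ty":0,"tz":5,"roll":0},{"tx":-1.5,"ty":0,"tz":5,"roll":0},{"tx":-1,"ty":0,"tz":5,"roll":0},{"tx":-1,"ty":0,"tz":5,"roll":0},{"tx":-0.5,"ty":0,"tz":5,"roll":0},{"tx":-0.5,"ty":0,"tz":5,"roll":0},{"tx":0,"ty":0,"tz":2,"roll":0},{"tx":0,"ty":0,"tz":2,"roll":0},{"tx":0,"ty":0,"tz":2,"roll":0},{"tx":0,"ty":0,"tz":0,"roll":0}]'
```

```text
t: 4.12
tool_pos: [0.5589, 0.103, 0.055]
tool_rot: [-3.118, -0.385, -0.0]
contact_force: [-3.0, -0.1, 5.1]
opening: -0.0002
grip_force: 2.7
```

```bash
python3 -m handwheel '[{"tx":0,"ty":0,"tz":1,"roll":0},{"tx":0,"ty":0,"tz":1,"roll":0},{"tx":0,"ty":0,"tz":1,"roll":0},{"tx":0,"ty":0,"tz":0,"roll":0}]'
```

```text
t: 4.45
tool_pos: [0.559, 0.103, 0.0548]
tool_rot: [3.118, 0.386, -0.002]
contact_force: [-10.9, -1.6, 19.8]
opening: 0.0001
grip_force: 9.9
```

The force built to 20 N with no further travel, so the hood is shut on its stop. Next I'll lift and go over the key stand.

```bash
python3 -m handwheel '[{"tx":0,"ty":0,"tz":-10,"roll":0},{"tx":0,"ty":0,"tz":-25,"roll":0},{"tx":0,"ty":0,"tz":-35,"roll":0},{"tx":0,"ty":0,"tz":-35,"roll":0},{"tx":-5,"ty":14,"tz":-25,"roll":0},{"tx":-12,"ty":30,"tz":-5,"roll":0},{"tx":-14,"ty":36,"tz":0,"roll":0},{"tx":-14,"ty":36,"tz":0,"roll":0},{"tx":-14,"ty":36,"tz":0,"roll":0},{"tx":-14,"ty":36,"tz":0,"roll":0},{"tx":-14,"ty":36,"tz":0,"roll":0},{"tx":-14,"ty":36,"tz":0,"roll":0}]' 60
python3 -m handwheel '[{"tx":-14,"ty":36,"tz":0,"roll":0},{"tx":-14,"ty":36,"tz":0,"roll":0},{"tx":-14,"ty":36,"tz":0,"roll":0},{"tx":-10,"ty":25,"tz":0,"roll":-0.05},{"tx":0,"ty":0,"tz":0,"roll":-0.12},{"tx":0,"ty":0,"tz":0,"roll":-0.12},{"tx":0,"ty":0,"tz":0,"roll":-0.12},{"tx":0,"ty":0,"tz":0,"roll":-0.12},{"tx":0,"ty":0,"tz":0,"roll":-0.12},{"tx":0,"ty":0,"tz":0,"roll":-0.12},{"tx":0,"ty":0,"tz":0,"roll":-0.12},{"tx":0,"ty":0,"tz":0,"roll":-0.12}]'
python3 -m handwheel '[{"tx":0,"ty":0,"tz":0,"roll":-0.12},{"tx":0,"ty":0,"tz":0,"roll":-0.12},{"tx":0,"ty":0,"tz":0,"roll":0},{"tx":0,"ty":0,"tz":0,"roll":0}]'
python3 - <<'E'
from h import *
print(ctrl.get_obs()['q'].round(3))
im,d,P,T,K=shot('wrist','w2.png'); np.savez('/tmp/w2',im=im,d=d,P=P,T=T,K=K)
hsv=cv2.cvtColor(im,cv2.COLOR_RGB2HSV);H,S=hsv[...,0],hsv[...,1];z=P[...,2]
for t,m in (('stand',(abs(z-.04)<.005)&(S>90)&(H>6)&(H<20)),('red',(abs(z-.078)<.005)&((H<6)|(H>174))&(S>120)),('yel',(abs(z-.078)<.005)&(H>20)&(H<33)&(S>120))):
    n,l,s,c=cv2.connectedComponentsWithStats(m.astype(np.uint8)); k=1+np.argmax(s[1:,4]); q=P[l==k]
    print(t,len(q),np.median(q,0).round(4),cv2.minAreaRect(q[:,:2].astype(np.float32)*1000),s[k])
E
```

```text
t: 5.45
tool_pos: [0.5237, -0.1758, 0.1867]
tool_rot: [3.117, 0.385, 0.002]
contact_force: [2.0, 0.9, -0.5]
opening: 0.0601
grip_force: 0.0
t: 6.45
tool_pos: [0.506, -0.3158, 0.1863]
tool_rot: [2.536, 1.852, 0.001]
contact_force: [0.5, 0.7, 0.3]
opening: 0.0597
grip_force: 0.0
t: 6.78
tool_pos: [0.506, -0.3157, 0.1863]
tool_rot: [2.306, 2.133, 0.0]
contact_force: [-0.1, -0.3, -0.4]
opening: 0.0601
grip_force: 0.0
[-0.683  0.016  1.726  0.     1.399 -0.605]
stand 8518 [ 0.5094 -0.2819  0.0399] ((508.6404113769531, -290.8033752441406), (150.38575744628906, 52.144264221191406), 85.95915222167969) [ 288   59   66  176 8518]
red 422 [ 0.5059 -0.3281  0.0773] ((505.9039306640625, -329.2940979003906), (28.368408203125, 9.552398681640625), 85.28849792480469) [316 194  13  35 422]
yel 576 [ 0.5117 -0.2499  0.0774] ((511.71539306640625, -250.26197814941406), (28.95928955078125, 9.450407028198242), 85.39636993408203) [315  86  14  43 576]
```

View pics/w2.png

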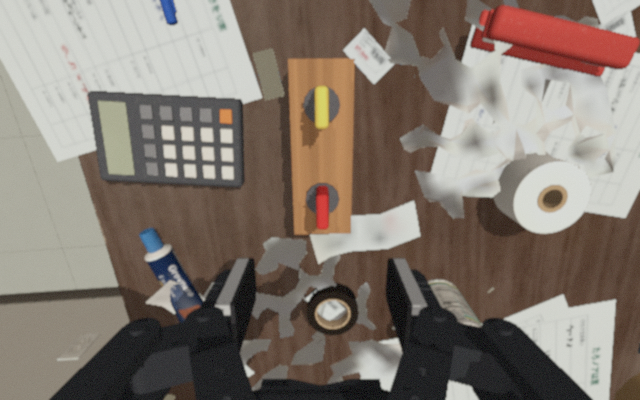

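The wrist view shows the red key at (322,208), in line with the tool and clear of its neighbours. I'll descend and grip.

```bash
python3 -m handwheel '[{"tx":-5,"ty":0.9,"tz":15,"roll":0},{"tx":-5,"ty":0,"tz":30,"roll":0},{"tx":-4.5,"ty":0,"tz":30,"roll":0},{"tx":0,"ty":0,"tz":30,"roll":0},{"tx":0,"ty":0,"tz":21,"roll":0},{"tx":0,"ty":0,"tz":10,"roll":0},{"tx":0,"ty":0,"tz":0,"roll":0}]'
python3 -m handwheel '[{"tx":0,"ty":0,"tz":0,"roll":0},{"tx":0,"ty":0,"tz":0,"roll":0},{"tx":0,"ty":0,"tz":0,"roll":0},{"tx":0,"ty":0,"tz":0,"roll":0},{"tx":0,"ty":0,"tz":0,"roll":0},{"tx":0,"ty":0,"tz":0,"roll":0}]' 0 80
```

```text
t: 7.42
tool_pos: [0.5039, -0.3287, 0.0471]
tool_rot: [-2.301, -2.131, 0.001]
contact_force: [-0.1, 0.1, 0.1]
opening: 0.0598
grip_force: 0.0
t: 7.92
tool_pos: [0.5068, -0.3311, 0.0525]
tool_rot: [2.3, 2.134, 0.001]
contact_force: [0.5, 0.2, 6.4]
opening: 0.0083
grip_force: 79.7
```

```bash
python3 -m handwheel '[{"tx":0,"ty":0,"tz":-4,"roll":0},{"tx":0,"ty":0,"tz":-8,"roll":0},{"tx":0,"ty":0,"tz":-12,"roll":0},{"tx":0,"ty":0,"tz":-20,"roll":0},{"tx":0,"ty":0,"tz":-30,"roll":0},{"tx":0,"ty":0,"tz":-25,"roll":0},{"tx":10,"ty":0,"tz":-11,"roll":0},{"tx":20,"ty":0,"tz":0,"roll":0},{"tx":30,"ty":0,"tz":0,"roll":0},{"tx":30,"ty":0,"tz":0,"roll":0},{"tx":30,"ty":0,"tz":0,"roll":0},{"tx":30,"ty":0,"tz":0,"roll":0}]'
python3 -m handwheel '[{"tx":30,"ty":0,"tz":0,"roll":0},{"tx":30,"ty":0,"tz":0,"roll":0},{"tx":30,"ty":0,"tz":0,"roll":0},{"tx":30,"ty":0,"tz":0,"roll":0},{"tx":30,"ty":0,"tz":0,"roll":0},{"tx":25,"ty":0,"tz":0,"roll":0},{"tx":20,"ty":0,"tz":0,"roll":0},{"tx":15,"ty":0,"tz":0,"roll":-0.05},{"tx":0,"ty":0,"tz":0,"roll":-0.1},{"tx":0,"ty":0,"tz":0,"roll":-0.12},{"tx":0,"ty":0,"tz":0,"roll":-0.12},{"tx":0,"ty":0,"tz":0,"roll":-0.12}]'
python3 -m handwheel '[{"tx":0,"ty":0,"tz":0,"roll":-0.12},{"tx":0,"ty":0,"tz":0,"roll":-0.12},{"tx":0,"ty":0,"tz":0,"roll":-0.12},{"tx":0,"ty":0,"tz":0,"roll":-0.12},{"tx":0,"ty":0,"tz":0,"roll":-0.12},{"tx":0,"ty":0,"tz":0,"roll":-0.12},{"tx":0,"ty":0,"tz":0,"roll":-0.12},{"tx":0,"ty":0,"tz":0,"roll":-0.12},{"tx":0,"ty":0,"tz":0,"roll":-0.12},{"tx":0,"ty":0,"tz":0,"roll":-0.12},{"tx":0,"ty":0,"tz":0,"roll":-0.12},{"tx":0,"ty":0,"tz":0,"roll":-0.05}]'
python3 - <<'E'
from h import *
o=ctrl.get_obs(); print(o['q'].round(3),o['contact_force'].round(1),o['tool_pos'].round(4),R.from_rotvec(o['tool_rot']).as_matrix().round(3).tolist())
im,d,P,T,K=shot('wrist','w3.png'); np.savez('/tmp/w3',im=im,d=d,P=P,T=T,K=K)
E
```

```text
t: 8.92
tool_pos: [0.5161, -0.1783, 0.16]
tool_rot: [-2.302, -2.135, 0.0]
contact_force: [1.0, 0.8, -0.7]
opening: 0.009
grip_force: 78.9
t: 9.92
tool_pos: [0.5316, 0.0298, 0.1599]
tool_rot: [-1.68, -2.653, 0.001]
contact_force: [1.0, -0.2, -0.3]
opening: 0.0088
grip_force: 78.9
t: 10.92
tool_pos: [0.5316, 0.0295, 0.1599]
tool_rot: [0.375, -3.118, -0.001]
contact_force: [0.2, 0.4, -0.6]
opening: 0.0084
grip_force: 78.9
[-0.084 -0.114  1.897  0.     1.36  -1.895] [ 0.2  0.4 -0.6] [0.5316 0.0295 0.1599] [[-0.972, -0.237, -0.001], [-0.237, 0.972, 0.0], [0.001, 0.001, -1.0]]
```

View pics/w3.png

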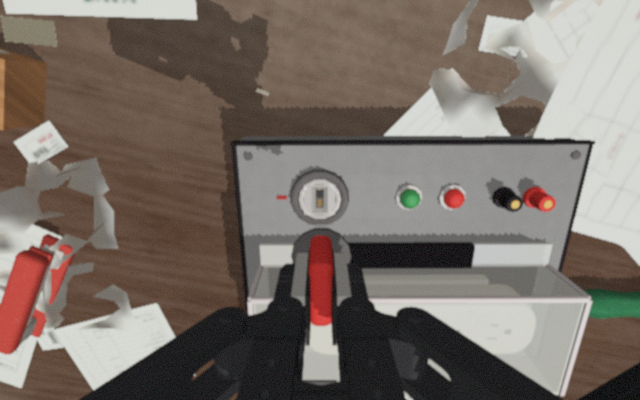

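The view shows the switch at (320,197) with its slot vertical, and the key held straight at x≈320. I'll measure the in-hand key and the switch.

```bash
python3 - <<'E'
from h import *
f=np.load('/tmp/w3.npz'); im,P,T,K=f['im'],f['P'],f['T'],f['K']
o=ctrl.get_obs(); Rt=R.from_rotvec(o['tool_rot']).as_matrix(); tp=o['tool_pos']
Q=(P-tp)@Rt*1000
hsv=cv2.cvtColor(im,cv2.COLOR_RGB2HSV);H,S=hsv[...,0],hsv[...,1]
m=((H<6)|(H>174))&(S>120); m[:230]=0; m[:,:295]=0; m[:,350:]=0
q=Q[m]; print('red tool',len(q),np.percentile(q,[2,50,98],axis=0).round(1).tolist())
m2=np.zeros(m.shape,bool); m2[225:265,285:355]=1; m2&=(P[...,2]>.11)&~m; q=Q[m2]; print('collar',len(q),np.percentile(q,[1,50,99],axis=0).round(1).tolist())
q=q[(q[:,2]>2)&(q[:,2]<14)]; print(np.histogram(q[:,2],bins=12))
# switch
r=slice(165,232); c=slice(285,355)
mm=np.zeros(m.shape,bool); mm[r,c]=1; mm&=(abs(P[...,2]-.053)<.002)&(S<60); q=P[mm]; print('face depth pts',len(q),cv2.minEnclosingCircle(q[:,:2].astype(np.float32)*1000))
g=cv2.cvtColor(im,cv2.COLOR_RGB2GRAY)[160:235,280:360]; up=cv2.resize(g,None,fx=4,fy=4,interpolation=cv2.INTER_CUBIC)
_,b=cv2.threshold(up,150,255,cv2.THRESH_BINARY); cs,_=cv2.findContours(b,cv2.RETR_EXTERNAL,cv2.CHAIN_APPROX_NONE)
cs=sorted(cs,key=cv2.contourArea)[-1]; e=cv2.fitEllipse(cs); u,v=e[0][0]/4+280-.375,e[0][1]/4+160-.375; print('ell',u,v,e[1]); w=ray(u,v,.053,T,K); print('switch',w.round(4))
print('offset tool mm',((w-tp)@Rt*1000).round(1))
lo=up<110; lo[:60]=0;lo[220:]=0;lo[:,130:]=lo[:,130:]; 
n,l,s,cc=cv2.connectedComponentsWithStats(lo[:, :].astype(np.uint8))
for k in range(1,n):
    if 200<s[k,4]<6000: x=cc[k]/4+[280,160]-.375; print('dark',s[k],x,ray(x[0],x[1],.051,T,K).round(4), cv2.minAreaRect(np.argwhere(l==k)[:,::-1].astype(np.float32))[2])
# deck front edge yaw
a=ray(238,143,.046,T,K); b=ray(589,142,.046,T,K); print('front',a.round(4),b.round(4),'yaw',np.degrees(np.arctan2(-(b-a)[0],(b-a)[1])))
cv2.imwrite('pics/k3.png',cv2.resize(im[165:345,270:370],None,fx=3.3,fy=3.3,interpolation=cv2.INTER_CUBIC)[:,:,::-1])
E
```

```text
red tool 2086 [[-9.3, -5.9, -34.1], [11.0, -1.2, -24.5], [17.6, 3.2, 0.5]]
collar 1235 [[-0.0, -15.5, -142.3], [11.1, -1.2, 8.6], [83.8, 12.7, 33.6]]
(array([ 15, 101, 242, 254, 140,  43,  24,  22,  18,   8,   2,   1]), array([ 7.21127999,  7.73344278,  8.25560557,  8.77776836,  9.29993115,
        9.82209394, 10.34425673, 10.86641952, 11.38858231, 11.9107451 ,
       12.43290789, 12.95507068, 13.47723347]))
face depth pts 2022 ((532.8346557617188, 27.38221549987793), 22.61283302307129)
ell 319.4423828125 198.8621826171875 (157.55577087402344, 165.64857482910156)
switch [0.5323 0.0274 0.053 ]
offset tool mm [ -0.3  -2.2 106.9]
dark [ 145  118   30   69 1184] [319.71241554 194.99303209] [0.5298 0.027  0.051 ] 90.0
dark [  0 143  25  12 232] [282.42349138 196.77262931] [ 0.538  -0.0006  0.051 ] 3.5763344764709473
front [ 0.506  -0.0416  0.046 ] [0.4434 0.2134 0.046 ] yaw 13.804032662778452
```

View pics/k3.png

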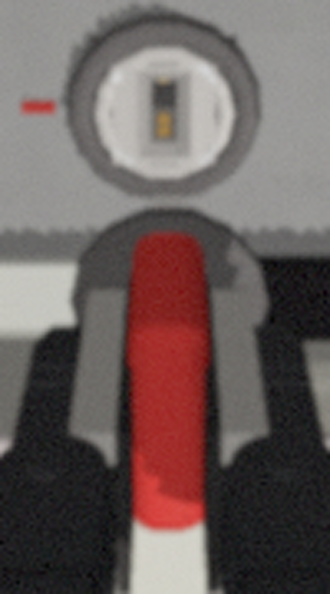

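```bash
python3 -m handwheel '[{"tx":-1,"ty":-0.5,"tz":8,"roll":0},{"tx":-1.4,"ty":-0.6,"tz":15,"roll":0},{"tx":0,"ty":0,"tz":18,"roll":0},{"tx":0,"ty":0,"tz":12,"roll":0},{"tx":0,"ty":0,"tz":6,"roll":0},{"tx":0,"ty":0,"tz":3,"roll":0},{"tx":0,"ty":0,"tz":2,"roll":0},{"tx":0,"ty":0,"tz":2,"roll":0},{"tx":0,"ty":0,"tz":1.5,"roll":0},{"tx":0,"ty":0,"tz":1.5,"roll":0},{"tx":0,"ty":0,"tz":1,"roll":0},{"tx":0,"ty":0,"tz":0,"roll":0}]'
```

```text
t: 11.97
tool_pos: [0.5352, 0.0284, 0.0904]
tool_rot: [-0.367, 3.12, -0.0]
contact_force: [0.0, 0.5, -0.1]
opening: 0.0087
grip_force: 78.9
```

```bash
python3 -m handwheel '[{"tx":0,"ty":0,"tz":1,"roll":0},{"tx":0,"ty":0,"tz":1,"roll":0},{"tx":0,"ty":0,"tz":1,"roll":0},{"tx":0,"ty":0,"tz":1,"roll":0},{"tx":0,"ty":0,"tz":1,"roll":0},{"tx":0,"ty":0,"tz":0,"roll":0}]'
```

```text
t: 12.47
tool_pos: [0.535, 0.0285, 0.0851]
tool_rot: [0.367, -3.12, -0.001]
contact_force: [0.5, 1.4, -1.3]
opening: 0.0085
grip_force: 78.8
```

```bash
python3 -m handwheel '[{"tx":0,"ty":0,"tz":1,"roll":0},{"tx":0,"ty":0,"tz":1,"roll":0},{"tx":0,"ty":0,"tz":1,"roll":0},{"tx":0,"ty":0,"tz":1,"roll":0},{"tx":0,"ty":0,"tz":0,"roll":0}]'
```

```text
t: 12.88
tool_pos: [0.5353, 0.0285, 0.0817]
tool_rot: [-0.367, 3.12, 0.001]
contact_force: [-1.0, 2.1, 3.7]
opening: 0.0088
grip_force: 79.3
```

Contact is beginning at the first pin. I'll keep pushing slowly.

```bash
python3 -m handwheel '[{"tx":0,"ty":0,"tz":1,"roll":0},{"tx":0,"ty":0,"tz":1,"roll":0},{"tx":0,"ty":0,"tz":1,"roll":0},{"tx":0,"ty":0,"tz":0,"roll":0}]'
python3 -m handwheel '[{"tx":0,"ty":0,"tz":1,"roll":0},{"tx":0,"ty":0,"tz":1,"roll":0},{"tx":0,"ty":0,"tz":1,"roll":0},{"tx":0,"ty":0,"tz":0,"roll":0}]'
```

```text
t: 13.22
tool_pos: [0.5354, 0.0286, 0.0784]
tool_rot: [-0.367, 3.119, 0.001]
contact_force: [0.3, 2.8, 1.3]
opening: 0.0084
grip_force: 79.3
t: 13.55
tool_pos: [0.5347, 0.0284, 0.0746]
tool_rot: [0.367, -3.119, -0.0]
contact_force: [0.8, 2.8, -1.1]
opening: 0.0084
grip_force: 79.0
```

```bash
python3 -m handwheel '[{"tx":0,"ty":0.4,"tz":1,"roll":0},{"tx":0,"ty":0,"tz":1,"roll":0},{"tx":0,"ty":0,"tz":1,"roll":0},{"tx":0,"ty":0,"tz":0,"roll":0}]'
python3 -m handwheel '[{"tx":0,"ty":0,"tz":0.7,"roll":0},{"tx":0,"ty":0,"tz":0.7,"roll":0},{"tx":0,"ty":0,"tz":0,"roll":0}]'
```

```text
t: 13.88
tool_pos: [0.5353, 0.0286, 0.0729]
tool_rot: [-0.367, 3.12, -0.0]
contact_force: [-2.3, 1.1, 4.5]
opening: 0.0084
grip_force: 79.8
t: 14.13
tool_pos: [0.5356, 0.0287, 0.0723]
tool_rot: [-0.367, 3.119, -0.0]
contact_force: [-2.7, 2.1, 6.4]
opening: 0.0086
grip_force: 79.9
```

```bash
python3 -m handwheel '[{"tx":0,"ty":0,"tz":0.7,"roll":0.04},{"tx":0,"ty":0,"tz":0.7,"roll":-0.08},{"tx":0,"ty":0,"tz":0.7,"roll":0.08},{"tx":0,"ty":0,"tz":0.3,"roll":-0.08},{"tx":0,"ty":0,"tz":0,"roll":0.04}]'
```

```text
t: 14.55
tool_pos: [0.5355, 0.0287, 0.0687]
tool_rot: [-0.37, 3.118, -0.001]
contact_force: [1.5, 1.7, 1.2]
opening: 0.0083
grip_force: 79.0
```

```bash
python3 -m handwheel '[{"tx":0,"ty":0,"tz":1,"roll":0},{"tx":0,"ty":0,"tz":1,"roll":0},{"tx":0,"ty":0,"tz":1,"roll":0},{"tx":0,"ty":0,"tz":0,"roll":0}]'
python3 -m handwheel '[{"tx":0,"ty":0,"tz":0.8,"roll":0},{"tx":0,"ty":0,"tz":0.8,"roll":0},{"tx":0,"ty":0,"tz":0.8,"roll":0},{"tx":0,"ty":0,"tz":0,"roll":0}]'
```

```text
t: 14.88
tool_pos: [0.5348, 0.0285, 0.0655]
tool_rot: [0.368, -3.119, 0.001]
contact_force: [-2.4, 1.2, 2.9]
opening: 0.0082
grip_force: 79.4
t: 15.22
tool_pos: [0.5349, 0.0285, 0.0653]
tool_rot: [0.368, -3.118, 0.001]
contact_force: [-9.3, 1.5, 15.0]
opening: 0.0086
grip_force: 81.4
```

```bash
python3 -m handwheel '[{"tx":0,"ty":0,"tz":0.3,"roll":0.05},{"tx":0,"ty":0,"tz":0.3,"roll":-0.1},{"tx":0,"ty":0,"tz":0,"roll":0.05},{"tx":0,"ty":0,"tz":0,"roll":0}]'
python3 - <<'E'
from h import *
im,d,P,T,K=shot('wrist','w4.png'); z=P[...,2]; m=np.zeros(z.shape,bool); m[190:300,270:370]=1
print(np.histogram(z[m],bins=np.arange(.044,.080,.002)))
cv2.imwrite('pics/k4.png',cv2.resize(im[130:350,220:420],None,fx=2.7,fy=2.7,interpolation=cv2.INTER_CUBIC)[:,:,::-1])
E
```

```text
t: 15.55
tool_pos: [0.5352, 0.0286, 0.0653]
tool_rot: [0.366, -3.119, 0.0]
contact_force: [-9.8, 1.4, 18.2]
opening: 0.0087
grip_force: 81.6
(array([2405, 1279,  232, 1049, 1074,  220,  639,    6,    0,    9,   39,
         44,   89,  110,  144,  173,  172]), array([0.044, 0.046, 0.048, 0.05 , 0.052, 0.054, 0.056, 0.058, 0.06 ,
       0.062, 0.064, 0.066, 0.068, 0.07 , 0.072, 0.074, 0.076, 0.078]))
```

View pics/k4.png

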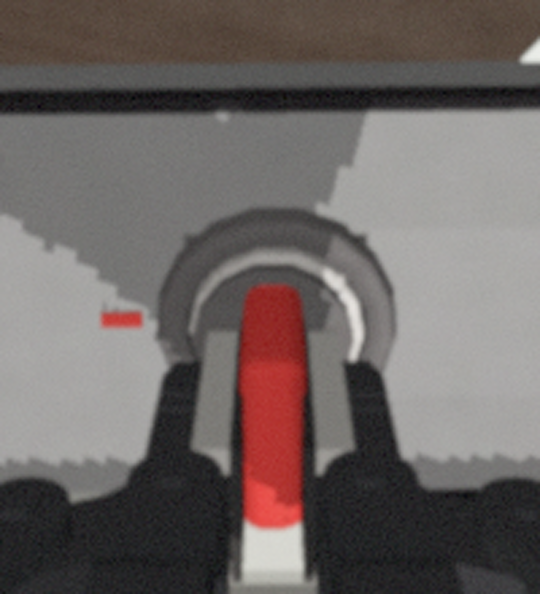

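The collar top sits at about 57 mm, flush on the face, so the key is home. Next comes the clockwise turn, compensating for the lock axis lying about 2 mm along +x of the tool.

```bash
python3 -m handwheel '[{"tx":0,"ty":0,"tz":-0.6,"roll":0.05},{"tx":0,"ty":-0.2,"tz":0,"roll":0.1},{"tx":0,"ty":-0.2,"tz":0,"roll":0.1},{"tx":0,"ty":-0.2,"tz":0,"roll":0.1},{"tx":0,"ty":0,"tz":0,"roll":0}]'
python3 -c "
from h import *;o=ctrl.get_obs();Rt=R.from_rotvec(o['tool_rot']).as_matrix();print(o['q'].round(3),(Rt.T@o['contact_force']).round(1),(Rt.T@o['wrist_torque']).round(3),np.degrees(np.arctan2(Rt[1,0],Rt[0,0])))"
```

```text
t: 16.02
tool_pos: [0.5352, 0.0279, 0.0654]
tool_rot: [-0.186, -3.135, 0.001]
contact_force: [-7.2, 1.1, 15.2]
opening: 0.0086
grip_force: 81.1
[-8.600e-02  7.000e-03  1.952e+00 -1.000e-03  1.183e+00 -1.538e+00] [  7.3   0.2 -15.2] [-0.121  1.436 -0.038] 173.2120896977563
```

```bash
python3 -m handwheel '[{"tx":0,"ty":-0.2,"tz":0,"roll":0.1},{"tx":0,"ty":-0.2,"tz":0,"roll":0.1},{"tx":0,"ty":-0.2,"tz":0,"roll":0.1},{"tx":0,"ty":-0.2,"tz":0,"roll":0.1},{"tx":0,"ty":-0.2,"tz":0,"roll":0.1},{"tx":0,"ty":-0.2,"tz":0,"roll":0.1},{"tx":0,"ty":0,"tz":0,"roll":0}]'
python3 -c "
from h import *;o=ctrl.get_obs();Rt=R.from_rotvec(o['tool_rot']).as_matrix();print(o['q'].round(3),(Rt.T@o['contact_force']).round(1),(Rt.T@o['wrist_torque']).round(3),np.degrees(np.arctan2(Rt[1,0],Rt[0,0])))"
```

```text
t: 16.6
tool_pos: [0.5353, 0.027, 0.0654]
tool_rot: [1.105, 2.941, 0.0]
contact_force: [-5.1, 0.9, 13.1]
opening: 0.0086
grip_force: 80.9
[-0.088  0.006  1.953 -0.     1.182 -0.941] [  4.4  -2.7 -13.1] [ 0.451  1.01  -0.034] 138.82542772534418
```

Everything is smooth so far. Continuing to the stop.

```bash
python3 -m handwheel '[{"tx":0,"ty":-0.2,"tz":0,"roll":0.1},{"tx":0,"ty":-0.2,"tz":0,"roll":0.1},{"tx":0,"ty":-0.2,"tz":0,"roll":0.1},{"tx":0,"ty":-0.2,"tz":0,"roll":0.1},{"tx":0,"ty":-0.2,"tz":0,"roll":0.1},{"tx":0,"ty":-0.1,"tz":0,"roll":0.06},{"tx":0,"ty":0,"tz":0,"roll":0}]'
python3 -c "
from h import *;o=ctrl.get_obs();Rt=R.from_rotvec(o['tool_rot']).as_matrix();print(o['q'].round(3),(Rt.T@o['contact_force']).round(1),(Rt.T@o['wrist_torque']).round(3),np.degrees(np.arctan2(Rt[1,0],Rt[0,0])))"
```

```text
t: 17.18
tool_pos: [0.5342, 0.0263, 0.0653]
tool_rot: [1.872, 2.523, -0.001]
contact_force: [-7.6, 1.2, 13.0]
opening: 0.0087
grip_force: 81.0
[-9.000e-02  4.000e-03  1.956e+00 -1.000e-03  1.183e+00 -3.830e-01] [  3.3  -6.9 -13. ] [ 1.063  0.617 -0.042] 106.82601885157854
```

```bash
cat > s.py <<'E'
from h import *;o=ctrl.get_obs();Rt=R.from_rotvec(o['tool_rot']).as_matrix();print((Rt.T@o['contact_force']).round(1),(Rt.T@o['wrist_torque']).round(3),np.degrees(np.arctan2(Rt[1,0],Rt[0,0])))
E
python3 -m handwheel '[{"tx":0,"ty":-0.1,"tz":0,"roll":0.05},{"tx":0,"ty":0,"tz":0,"roll":0}]'; python3 s.py
python3 -m handwheel '[{"tx":0,"ty":-0.1,"tz":0,"roll":0.05},{"tx":0,"ty":0,"tz":0,"roll":0}]'; python3 s.py
```

```text
t: 17.35
tool_pos: [0.5341, 0.0262, 0.0654]
tool_rot: [1.934, 2.475, -0.001]
contact_force: [-6.8, 1.9, 12.4]
opening: 0.0086
grip_force: 81.0
[  3.5  -6.2 -12.4] [ 1.168  0.496 -0.094] 103.99274683844737
t: 17.52
tool_pos: [0.5339, 0.0262, 0.0654]
tool_rot: [-1.996, -2.426, 0.001]
contact_force: [-6.5, 1.0, 13.5]
opening: 0.0086
grip_force: 81.0
[  2.2  -6.2 -13.5] [ 1.172  0.53  -0.066] 101.1263534328139
```

```bash
python3 -m handwheel '[{"tx":0,"ty":0,"tz":0,"roll":0.04},{"tx":0,"ty":0,"tz":0,"roll":0}]'; python3 s.py
python3 -m handwheel '[{"tx":0,"ty":0,"tz":0,"roll":0.03},{"tx":0,"ty":0,"tz":0,"roll":0}]'; python3 s.py
```

```text
t: 17.68
tool_pos: [0.5339, 0.0262, 0.0654]
tool_rot: [-2.043, -2.386, 0.001]
contact_force: [-7.1, 0.0, 14.8]
opening: 0.0084
grip_force: 81.1
[  1.1  -7.  -14.8] [ 1.238  0.441 -0.088] 98.85538138560925
t: 17.85
tool_pos: [0.5338, 0.0261, 0.0654]
tool_rot: [-2.078, -2.356, 0.002]
contact_force: [-7.7, 2.0, 14.1]
opening: 0.0086
grip_force: 81.1
[  2.9  -7.4 -14.1] [ 1.365  0.439 -0.115] 97.15431088910192
```

```bash
python3 -m handwheel '[{"tx":0,"ty":0,"tz":0,"roll":0.03},{"tx":0,"ty":0,"tz":0,"roll":0}]'; python3 s.py
python3 -m handwheel '[{"tx":0,"ty":0,"tz":0,"roll":0.03},{"tx":0,"ty":0,"tz":0,"roll":0}]'; python3 s.py
python3 -m handwheel '[{"tx":0,"ty":0,"tz":0,"roll":0.03},{"tx":0,"ty":0,"tz":0,"roll":0}]'; python3 s.py
```

```text
t: 18.02
tool_pos: [0.5338, 0.0262, 0.0654]
tool_rot: [-2.113, -2.324, 0.002]
contact_force: [-8.7, 1.3, 14.3]
opening: 0.0084
grip_force: 81.1
[  2.1  -8.6 -14.3] [ 1.324  0.307 -0.158] 95.44078583255228
t: 18.18
tool_pos: [0.5336, 0.0262, 0.0654]
tool_rot: [-2.147, -2.292, 0.002]
contact_force: [-8.6, 1.4, 14.1]
opening: 0.0087
grip_force: 81.2
[  1.9  -8.5 -14.1] [ 1.485  0.294 -0.165] 93.73654539287634
t: 18.35
tool_pos: [0.5336, 0.0262, 0.0654]
tool_rot: [-2.181, -2.26, 0.002]
contact_force: [-8.6, 1.1, 15.5]
opening: 0.0085
grip_force: 81.2
[  1.4  -8.6 -15.5] [ 1.535  0.335 -0.256] 92.0343209097563
```

```bash
python3 -m handwheel '[{"tx":0,"ty":0,"tz":0,"roll":0},{"tx":0,"ty":0,"tz":0,"roll":0},{"tx":0,"ty":0,"tz":0,"roll":0}]'; python3 s.py
python3 - <<'E'
from h import *
im,d,P,T,K=shot('side','s9.png'); z=P[...,2]
c0=np.array([.5725,.1099]);a=np.radians(14.1);B=np.array([[np.cos(a),np.sin(a)],[-np.sin(a),np.cos(a)]])
L=(P[...,:2]-c0)@B.T; m=(L[...,0]>.02)&(L[...,0]<.09)&(abs(L[...,1])<.1)&(z>.05)&(z<.2); print('hood z',np.percentile(z[m],[2,50,90,98]).round(4),m.sum())
hsv=cv2.cvtColor(im,cv2.COLOR_RGB2HSV);H,S=hsv[...,0],hsv[...,1]
y=(abs(z-.07)<.02)&(H>20)&(H<33)&(S>120)&(abs(P[...,1]+.25)<.05)&(abs(P[...,0]-.51)<.05); print('yellow',y.sum(),np.median(P[y],0).round(3))
im,d,P,T,K=shot('wrist'); z=P[...,2]; hsv=cv2.cvtColor(im,cv2.COLOR_RGB2HSV);H,S=hsv[...,0],hsv[...,1]
m=((H<6)|(H>174))&(S>120); m[:200]=0; m[:,:280]=0; m[:,360:]=0
q=P[m&(z>.075)&(z<.1)]; print('head',len(q),cv2.minAreaRect(q[:,:2].astype(np.float32)*1000))
g=np.zeros(z.shape,bool); g[190:300,270:370]=1; print(np.histogram(z[g],bins=np.arange(.05,.064,.002)))
E
```

```text
t: 18.6
tool_pos: [0.5336, 0.0262, 0.0654]
tool_rot: [-2.18, -2.261, 0.002]
contact_force: [-8.1, 0.9, 14.7]
opening: 0.0083
grip_force: 81.2
[  1.2  -8.1 -14.7] [ 1.534  0.284 -0.24 ] 92.08498270280145
hood z [0.0938 0.0976 0.1003 0.1016] 609
yellow 45 [ 0.512 -0.259  0.076]
head 1815 ((533.7398071289062, 27.612693786621094), (10.831697463989258, 29.625919342041016), 5.876562595367432)
(array([ 958, 1273,  207,  662,    7,    0]), array([0.05 , 0.052, 0.054, 0.056, 0.058, 0.06 , 0.062]))
```

```bash
python3 -c "
from station import ctrl
print(ctrl.finish_job())"
```

```text
the job is handed in; nothing more can be done
None
```

The job is handed in at about 19 s: hood shut on its stop, the red key fully home and held turned clockwise against the switch's stop, judged by torque and head angle rather than by seeing the keyway. The yellow key had not moved, and the other bench items were not rechecked.

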